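# Pull-test two press-fit pins and reject the loose one

### The job

Pull-test both pins in their stands by pulling each one slowly straight up by its grip: one holds and one is loose. Pull the pin that holds until it has raised its sprung nest about 6 mm, stay there for a second, never pull it past 10 mm, then ease it all the way back down before letting go. The pin that comes out is a reject: leave it in the black tray, and leave everything else on the bench where it is.

Things in the scene. Friction and masses are not known exactly. Their poses are not given: they have to be found in the camera images.
- stand_a: pull-test stand a, fixed to the bench: base 70 (x) x 92 (y) x 12 mm, two guide posts 31 mm either side of the centre along its y, nuts on top at 70 mm height, coil springs that press the nest down. Origin: centre of its underside, z up through the pin's axis
- nest_a (a joint): lift in m of the nest of stand_a: dark steel crossbar 34x82x20 mm round the pin's shank, underside 24 mm above the bench, slides up the posts against springs; 0 = down on its stop, full travel 0.014. Starts to lift at 3 to 4 N, then 1.5 N more per mm (about 12 N at 6 mm, 18 N at 10 mm); let go, it springs back to 0
- pin_a_mid (a point): pull pin in stand_a, 80 mm long: steel shank 12 mm thick, 20 mm collar 18 to 22 mm above the foot, grey square grip 18x18x30 mm on top (50 to 80 mm), flats along its x and y. This point: mid-length, 40 mm above the foot, z up the pin. Starts upright and square to the stand, foot 26 mm above the bench, 18 mm deep in the nest. One pin is pressed fast in its nest, the other (50 g) stands with 0.5 mm play; they look alike, which is which is unknown
- stand_b: pull-test stand b, fixed to the bench: base 70 (x) x 92 (y) x 12 mm, two guide posts 31 mm either side of the centre along its y, nuts on top at 70 mm height, coil springs that press the nest down. Origin: centre of its underside, z up through the pin's axis
- nest_b (a joint): lift in m of the nest of stand_b: dark steel crossbar 34x82x20 mm round the pin's shank, underside 24 mm above the bench, slides up the posts against springs; 0 = down on its stop, full travel 0.014. Starts to lift at 3 to 4 N, then 1.5 N more per mm (about 12 N at 6 mm, 18 N at 10 mm); let go, it springs back to 0
- pin_b_mid (a point): pull pin in stand_b, 80 mm long: steel shank 12 mm thick, 20 mm collar 18 to 22 mm above the foot, grey square grip 18x18x30 mm on top (50 to 80 mm), flats along its x and y. This point: mid-length, 40 mm above the foot, z up the pin. Starts upright and square to the stand, foot 26 mm above the bench, 18 mm deep in the nest. One pin is pressed fast in its nest, the other (50 g) stands with 0.5 mm play; they look alike, which is which is unknown
- esd_tray: shallow black tray, fixed, outside 127 (x) x 178 (y) x 23 mm, inside 116x166 mm, floor 2 mm above the bench, rim at 23 mm; empty. Origin at the centre of its underside, z up
- hex_key: bystander: black L-shaped hex key, 28x78x5 mm, lying on the bench; origin at the centre of its underside
- block_steel: bystander: ground steel block, 20x45x20 mm, lying on the bench; origin at the centre of its underside
- side_cutters: bystander: small pliers-like cutters, 37x118x11 mm, lying on the bench; origin at the centre of its underside
- marker: bystander: whiteboard marker, 17x135x16 mm, lying on the bench; origin at the centre of its underside
- driver_blue: bystander: screwdriver, 25x176x24 mm, lying on the bench; origin at the centre of its underside
- black_tape: bystander: roll of tape, 53x51x19 mm, lying on the bench; origin at the centre of its underside
- caliper: bystander: digital caliper, 75x232x15 mm, lying on the bench; origin at the centre of its underside
Not all that is in view belongs to the job. What is shaped like the stand_a but orange is not meant.

How it is judged:
By the outcome, as a careful person would: the job done as asked, in the order asked, and still so for the second after the job is handed in, with the robot touching nothing.
It also fails if it takes over 61 s, if anything falls off the work surface, if the arm or the gripper's body presses on something with over 40 N, if the wrist force passes 120 N, or if a joint passes its speed limit or range.

### The arm

A 6-joint arm with a two-finger parallel gripper is mounted at the origin on a cart in front of the work surface, level with it; the furniture and walls round the work are solid. World frame = base frame: x ahead of the robot, y to its left, z up, the work surface at z = 0. Lengths are in m, angles in rad, forces in N, time in s.
With the tool pointing down it reaches from about 0.325 to 0.775 m from the base axis. Payload 5.5 kg.
Tool frame: the origin (TCP) lies midway between the tips of the shut fingers; the grasp point (between the pads) lies 19 mm behind it; x points along the fingers, y is the direction in which the jaws open and shut, and the axes are right-handed (so a half turn about x gives the same grasp; the last joint's range is limited). The gripper opens to 85 mm and grips with 20 to 120 N. Pads are 22 mm wide; open, the fingers measure 114 mm over their backs; the gripper's body (76 mm by 85 mm) begins 54 mm behind the grasp point. The pads swing forward as they close: fully open they stand 13 mm farther back than shut.
Start: joints at [-1.319, 0.091, 1.231, -0, 1.82, -0.057], TCP at [0.182, -0.572, 0.231] pointing down, gripper open.
Joint ranges: [-2.87, 2.87], [-0.86, 2.18], [0.17, 2.46], [-1.51, 4.65], [0.06, 2.69], [-2.65, 2.65]. Speed limits (rad/s): [2.57, 2.57, 3.01, 3.14, 3.14, 3.14].

### API

Orientations are given as a rotation vector (axis times angle).
In Python, from cell import env gives the robot as it stands.
- The arm moves only by the tool carry_out, never from a script. Its argument "steps" is one flat list of numbers, 7 for each row, row after row: the shift along the tool's x, y, z in mm, then the turn, a rotation vector about the tool's x, y, z in degrees, then the opening, from 0 (shut) to 1 (fully open). In form: [dx, dy, dz, wx, wy, wz, gripper, dx, dy, dz, wx, wy, wz, gripper, ...]. A call has 1 to 20 rows; each row is the pose to reach, as a shift and turn from the pose commanded when the call began, along the tool's axes at that moment; what a row does not reach only later rows make up. A row lasts 1/12 s, in which the tool goes at most 41.7 mm and 7.16 degrees, less where a joint would pass 70% of its speed; a pose out of reach is approached as far as the arm can. A call with a gripper value outside its range is refused whole. The fingers move at their own pace and stop on an object; "force" is the grip in N (left out, the last holds). Time passes only in rows, so rows that repeat a pose let the fingers close. It gives the time, the measured TCP pose, the force and the opening at its end, in the units of the state.
- env.observe(): the state, without advancing time (a new reading comes with each control period).
- env.grab_frame(name): name is "scene" or "side" or "wrist"; returns (picture, depth): 420x560x3 uint8, red, green, blue; 420x560 float32, m along the optical axis (not along the pixel's ray), 0 where there is no reading.
- env.camera_params(name): a dict with "K" (3x3 intrinsics, pixels), "k1" (the pictures are not rectified: a ray, as slopes to the right and down, at radius r is drawn at 1 + k1 r^2 times it, then the intrinsics apply), "rvec" (rotation vector, rad) and "tvec" (3), from world to camera coordinates, as OpenCV has them. Camera axes: x right, y down, z forward; pixel columns grow to the right and rows downward; lengths in m; the calibration is good to about 2 mm. A picture is of the moment at which its call begins: read the wrist's pose just before it. camera_params takes no time and is no camera call; for the wrist camera it gives the pose at the moment of the call.
- env.finish_job(): hands the job in, once; it reports no verdict.
Trained networks look in the newest picture that a camera, given by its name, has taken for a name from the list of things; names that differ only in an ending like _2 or _b are one class to them, and where a whole thing is asked for, a point or a joint stands for the part that bears it (a point fixed in the world has none). Each returns a list of dicts, best first, with "p" (0 to 1); they miss things now and then, are a little off and sometimes report something else, mostly with a low value. They report only what shows in the picture. A call takes as long as a camera call. They do not tell look-alikes from the thing itself.
- env.boxes_of(camera, target): "centre" ([x, y, z] in m, in world coordinates, good to about 4 mm: the middle of the surface that is visible of it).
- env.place_of(camera, target): "centre" ([x, y, z] in m, in world coordinates, good to about 4 mm: a listed point, or the origin of a listed thing).
The state is a dict: "time_s": time; "q": joint angles; "qd": joint speeds; "joint_torque": joint torques, N m; "tcp_pos": TCP position; "ee_rot": TCP orientation; "force": force on the tool from outside, world axes, zero at the start; "wrist_torque": the same for the moment, N m; "width": finger opening in m.
Only numpy, scipy, OpenCV 4.12 (cv2) and the standard library are available. Lean on these libraries where they do the work, as an engineer would, in place of code of your own. Each camera call takes 0.05 s, during which the arm holds its last target.

## Working session

There is one attempt and no reset: what is moved stays moved. The work goes in short steps, Python scripts to look and compute and a tool call to move; the robot and the scene stay as the last step left them, time stands still between calls to the robot, and variables do not carry over. Pictures are saved under pics/ and viewed, and the job is handed in when it is done.

Besides the shell and the picture viewer there is one more tool, called after "Emit:" as name(argument=value, ...) on one line, values as JSON. carry_out: Moves the arm, as the interface text tells. Its arguments: {"type":"object","properties":{"steps":{"type":"array"},"force":{"type":"number"}},"required":["steps"]}

```bash
ls; mkdir -p pics; python3 - <<'E'
from cell import env
import cv2
s=env.observe();print(s)
for n in("scene","side","wrist"):
    im,d=env.grab_frame(n);cv2.imwrite(f"pics/{n}0.png",im[:,:,::-1])
    c=env.camera_params(n);print(n,c)
    for t in("stand_a","pin_a_mid","esd_tray"):
        print(t,[(r["p"],[round(x,4) for x in r["centre"]]) for r in env.place_of(n,t)][:5])
E
```

```text
pics
{'time_s': 0.0, 'q': array([-1.31870534e+00,  9.18538583e-02,  1.23191607e+00,  2.31287984e-05,
        1.81980381e+00, -5.67407226e-02]), 'qd': array([ 0.00172304,  0.00087691, -0.00079175, -0.00038546,  0.00059915,
        0.00191676]), 'joint_torque': array([-1.53788633e-04, -4.58744788e+01, -4.18021309e+01, -1.67796206e-04,
        1.17222863e-02,  4.67476564e-07]), 'tcp_pos': array([ 0.18227659, -0.57133497,  0.23013683]), 'ee_rot': array([ 2.05557173,  0.32204691, -2.05592725]), 'force': array([-0.14840912,  0.23010125,  0.05687003]), 'wrist_torque': array([ 0.00233157, -0.00522333, -0.03194546]), 'width': 0.08521927769460652}
scene {'K': array([[379.26915475,   0.        , 287.1403014 ],
       [  0.        , 379.26915475, 201.4505649 ],
       [  0.        ,   0.        ,   1.        ]]), 'k1': -0.06819139566030634, 'rvec': array([ 0.97510397, -2.46492534,  1.03555401]), 'tvec': array([0.56908179, 0.17661328, 1.01626305])}
stand_a [(0.69, [0.5092, 0.0965, -0.0031]), (0.6, [0.5665, 0.3277, -0.0016])]
pin_a_mid [(0.91, [0.5702, 0.3297, 0.0672]), (0.91, [0.4416, 0.707, 0.06
[... 280 characters left out ...]
 'rvec': array([ 0.33322471, -2.66117606,  1.44621958]), 'tvec': array([5.71540988e-01, 1.25183103e-03, 1.67133830e+00])}
stand_a [(0.72, [0.5004, 0.0983, 0.003]), (0.65, [0.5681, 0.3284, 0.0005]), (0.57, [0.4439, 0.7132, -0.0012])]
pin_a_mid [(0.76, [0.4393, 0.7118, 0.0677]), (0.66, [0.5683, 0.3269, 0.0676])]
esd_tray [(0.93, [0.4675, -0.1632, 0.0014])]
wrist {'K': array([[370.74338477,   0.        , 278.09898006],
       [  0.        , 370.74338477, 206.69646719],
       [  0.        ,   0.        ,   1.        ]]), 'k1': 0.0035058356709993348, 'rvec': array([-2.3197246 ,  1.69439679,  0.27497638]), 'tvec': array([-0.59898134, -0.0419327 ,  0.38041571])}
stand_a []
pin_a_mid []
esd_tray []
```

View pics/scene0.png

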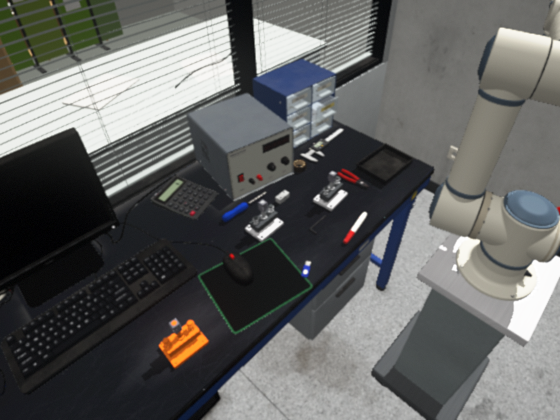

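View pics/side0.png

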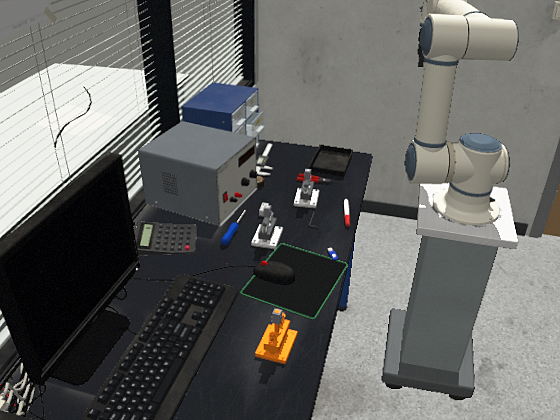

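View pics/wrist0.png

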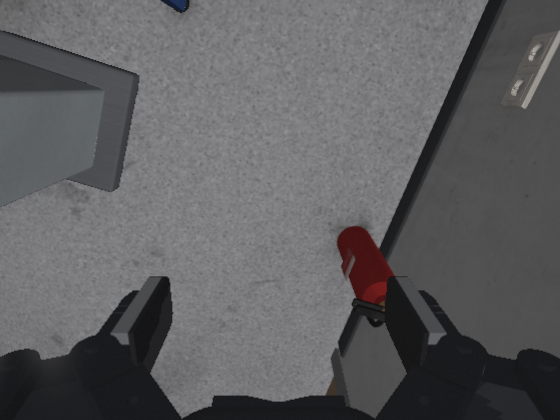

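The scene and side pictures show the two grey stands at about (263,220) and (330,190) in scene. The orange decoy is at (183,342) and the tray at (385,163). Next I'll get the stand yaws and heights from depth.

```bash
cat > h.py <<'E'
import numpy as np, cv2
from scipy.spatial.transform import Rotation as R
def cloud(env,n,im,d,c):
    K=c["K"];h,w=d.shape
    u,v=np.meshgrid(np.arange(w),np.arange(h))
    p=cv2.undistortPoints(np.stack([u,v],-1).reshape(-1,1,2).astype(float),K,np.array([c["k1"],0,0,0,0.])).reshape(h,w,2)
    P=np.dstack([p[...,0]*d,p[...,1]*d,d])
    Rm=cv2.Rodrigues(c["rvec"])[0]
    return (P-c["tvec"])@Rm
E
python3 - <<'E'
from cell import env
from h import *
out=[]
for n in("scene","side"):
    c=env.camera_params(n);im,d=env.grab_frame(n);W=cloud(env,n,im,d,c);W[d==0]=np.nan
    np.savez(f"{n}.npz",W=W,im=im)
    for (x,y) in((.505,.097),(.567,.328)):
        m=(abs(W[...,0]-x)<.07)&(abs(W[...,1]-y)<.07)
        # base top
        b=m&(W[...,2]>.007)&(W[...,2]<.018)&(im.min(-1)>110)
        p=W[b][:,:2];print(n,(x,y),"base",len(p), cv2.minAreaRect((p*1000).astype(np.float32)))
        nn=m&(W[...,2]>.073)
        q=W[nn];print(" top",len(q),np.nanmin(q,0).round(4),np.nanmax(q,0).round(4),np.median(q,0).round(4))
    # obstacles
    for (x,y) in((.505,.097),(.567,.328)):
        m=(np.hypot(W[...,0]-x,W[...,1]-y)<.17)&(W[...,2]>.06)&(np.hypot(W[...,0]-x,W[...,1]-y)>.05)
        q=W[m];
        if len(q): r=np.hypot(q[:,0]-x,q[:,1]-y);i=r.argmin();print(" obst",len(q),q[i].round(3),r[i].round(3),q[:,2].max().round(3))
    x0=(W[...,2]>.06)&(W[...,0]>.3)&(W[...,0]<1)&(abs(W[...,1]-.3)<.5)
    q=W[x0];print("tall minx by y:",[(round(y,2),q[abs(q[:,1]-y)<.025][:,0].min().round(3) if (abs(q[:,1]-y)<.025).any() else None) for y in np.arange(-.2,.6,.05)])
    print({t:[(r["p"],np.round(r["centre"],3).tolist()) for r in env.place_of(n,t)][:2] for t in("hex_key","block_steel","side_cutters","marker","driver_blue","black_tape","caliper")} if n=="scene" else "")
    if n=="scene":
        big=cv2.resize(im[140:260,220:400],None,fx=4,fy=4,interpolation=cv2.INTER_CUBIC);cv2.imwrite("pics/zoom.png",big[:,:,::-1])
print(env.observe()["time_s"])
E
```

```text
scene (0.505, 0.097) base 230 ((499.2049865722656, 97.92849731445312), (69.09778594970703, 95.42351531982422), 3.137768030166626)
 top 77 [0.4889 0.0881 0.0771] [0.509  0.1089 0.107 ] [0.4973 0.1045 0.0956]
scene (0.567, 0.328) base 275 ((564.4891967773438, 329.5130920410156), (70.06346130371094, 92.46895599365234), 0.6314415335655212)
 top 91 [0.5535 0.319  0.0759] [0.5768 0.3393 0.1071] [0.5602 0.3343 0.0956]
 obst 352 [0.651 0.13  0.092] 0.15 0.198
 obst 1627 [0.676 0.261 0.069] 0.128 0.2
tall minx by y: [(np.float64(-0.2), np.float64(0.725)), (np.float64(-0.15), np.float64(0.723)), (np.float64(-0.1), np.float64(0.739)), (np.float64(-0.05), np.float64(0.751)), (np.float64(-0.0), np.float64(0.754)), (np.float64(0.05), np.float64(0.497)), (np.float64(0.1), np.float64(0.489)), (np.float64(0.15), np.float64(0.488)), (np.float64(0.2), np.float64(0.662)), (np.float64(0.25), np.float64(0.669)), (np.float64(0.3), np.float64(0.555)), (np.float64(0.35), np.float64(0.554)), (np.float64(0.4), None), (np.float64(0.45), None), (np.float64(0.5), None), (np.float64(0.55), None)]
{'hex_key': [(0.4
[... 755 characters left out ...]
] [0.568  0.3377 0.0964]
 obst 122 [0.657 0.128 0.086] 0.155 0.197
 obst 1337 [0.68  0.269 0.066] 0.127 0.199
tall minx by y: [(np.float64(-0.2), np.float64(0.728)), (np.float64(-0.15), np.float64(0.727)), (np.float64(-0.1), np.float64(0.744)), (np.float64(-0.05), np.float64(0.755)), (np.float64(-0.0), np.float64(0.759)), (np.float64(0.05), np.float64(0.81)), (np.float64(0.1), np.float64(0.495)), (np.float64(0.15), np.float64(0.495)), (np.float64(0.2), np.float64(0.668)), (np.float64(0.25), np.float64(0.675)), (np.float64(0.3), np.float64(0.562)), (np.float64(0.35), np.float64(0.559)), (np.float64(0.4), None), (np.float64(0.45), None), (np.float64(0.5), None), (np.float64(0.55), None)]

1.05
```

View pics/zoom.png

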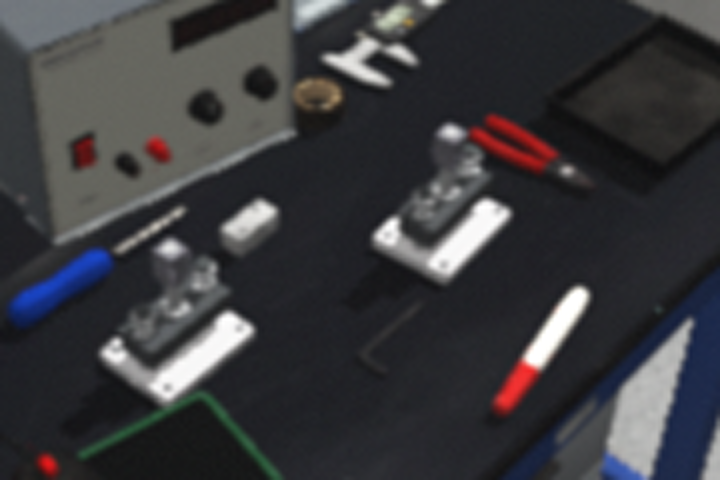

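```bash
python3 - <<'E'
from cell import env
from h import *
s=env.observe();M=R.from_rotvec(s["ee_rot"]).as_matrix();print(M.round(3))
p=s["tcp_pos"]
for t in((.36,.0,.30),(.49,.10,.30),(.42,.10,.25)): print((M.T@(np.array(t)-p)*1000).round(1))
E
```

```text
[[-0.     0.304 -0.953]
 [-0.    -0.953 -0.304]
 [-1.    -0.     0.   ]]
[ -68.7 -490.6 -343. ]
[ -68.7 -546.4 -497.2]
[ -18.7 -567.7 -430.5]
```

Emit:
carry_out(steps=[-20, -270, -250, -38, 0, 0, 1, -20, -543, -507, -76, 0, 0, 1, -20, -543, -507, -76, 0, 0, 1, -20, -543, -507, -76, 0, 0, 1, -20, -543, -507, -76, 0, 0, 1, -20, -543, -507, -76, 0, 0, 1, -20, -543, -507, -76, 0, 0, 1, -20, -543, -507, -76, 0, 0, 1, -20, -543, -507, -76, 0, 0, 1, -20, -543, -507, -76, 0, 0, 1, -20, -543, -507, -76, 0, 0, 1, -20, -543, -507, -76, 0, 0, 1, -20, -543, -507, -76, 0, 0, 1, -20, -543, -507, -76, 0, 0, 1, -20, -543, -507, -76, 0, 0, 1, -20, -543, -507, -76, 0, 0, 1, -20, -543, -507, -76, 0, 0, 1, -20, -543, -507, -76, 0, 0, 1, -20, -543, -507, -76, 0, 0, 1, -20, -543, -507, -76, 0, 0, 1])

```text
time_s: 2.72
tcp_pos: [0.5005, 0.1014, 0.2506]
ee_rot: [1.158, 1.241, -1.16]
force: [-0.5, -0.2, -0.6]
width: 0.0859
```

```bash
cat > look.py <<'E'
import sys
from cell import env
from h import *
tag,x,y=sys.argv[1],float(sys.argv[2]),float(sys.argv[3])
s=env.observe();c=env.camera_params("wrist");im,d=env.grab_frame("wrist")
cv2.imwrite(f"pics/{tag}.png",im[:,:,::-1])
M=R.from_rotvec(s["ee_rot"]).as_matrix();p=s["tcp_pos"]
Rm=cv2.Rodrigues(c["rvec"])[0];cp=-Rm.T@c["tvec"]
print("t",s["time_s"],"tcp",p.round(4),"yaw y",np.degrees(np.arctan2(M[1,1],M[0,1])).round(2),"tilt",M[2].round(4),"F",s["force"].round(2),"w",s["width"])
print("cam",cp.round(4),"cam in tool",(M.T@(cp-p)).round(4))
W=cloud(env,"wrist",im,d,c);W[d==0]=np.nan
m=(np.hypot(W[...,0]-x,W[...,1]-y)<.08)
for nm,a,b in(("griptop",.100,.112),("nuts",.062,.075),("nest",.038,.050),("base",.008,.016)):
    q=W[m&(W[...,2]>a)&(W[...,2]<b)]
    if len(q)>5: print(nm,len(q),q.mean(0).round(4),cv2.minAreaRect((q[:,:2]*1000).astype(np.float32)),np.median(q[:,2]).round(4))
print([(r["p"],np.round(r["centre"],4)) for r in env.place_of("wrist","pin_a_mid")][:3],[(r["p"],np.round(r["centre"],4)) for r in env.place_of("wrist","stand_a")][:3])
E
python3 look.py w1 .501 .1
```

```text
t 2.7167 tcp [0.5005 0.1014 0.2506] yaw y 3.89 tilt [-1.0e+00 -1.5e-03  2.0e-04] F [-0.49 -0.23 -0.55] w 0.08593635143051613
cam [0.4945 0.1814 0.3925] cam in tool [-0.1419 -0.0007 -0.0802]
griptop 479 [0.5018 0.0997 0.105 ] ((501.83746337890625, 99.31781005859375), (17.145000457763672, 17.688875198364258), 4.237120628356934) 0.1051
nuts 510 [0.5015 0.102  0.0664] ((501.86419677734375, 98.8779525756836), (16.00148582458496, 77.87408447265625), 4.474954605102539) 0.0676
nest 1792 [0.501  0.1057 0.0434] ((501.4433898925781, 98.6949462890625), (33.509925842285156, 82.61793518066406), 4.833581924438477) 0.0432
base 2921 [0.5012 0.1045 0.0111] ((501.6791076660156, 98.92703247070312), (70.04309844970703, 92.0767593383789), 4.787149429321289) 0.0111
[] [(0.66, array([0.5021, 0.0988, 0.0032])), (0.64, array([ 0.5002, -0.0243,  0.0026]))]
```

View pics/w1.png

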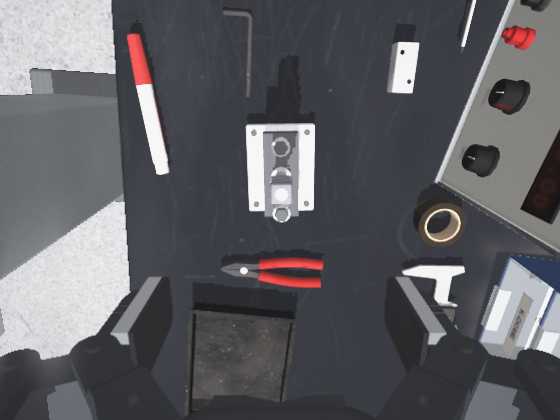

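Emit:
carry_out(steps=[40, 1, 2.4, -0.8, 0, 0, 1, 80, 1, 2.4, -0.8, 0, 0, 1, 115, 1, 2.4, -0.8, 0, 0, 1, 145, 1, 2.4, -0.8, 0, 0, 1, 165, 1, 2.4, -0.8, 0, 0, 1, 175, 1, 2.4, -0.8, 0, 0, 1, 178.6, 1, 2.4, -0.8, 0, 0, 1, 178.6, 1, 2.4, -0.8, 0, 0, 1, 178.6, 1, 2.4, -0.8, 0, 0, 1])

```text
time_s: 3.62
tcp_pos: [0.5024, 0.0971, 0.0746]
ee_rot: [1.153, 1.243, -1.15]
force: [0.6, -0.0, 0.6]
width: 0.0857
```

Emit:
carry_out(steps=[0, 0, 0, 0, 0, 0, 0.5, 0, 0, 0, 0, 0, 0, 0.4, 0, 0, 0, 0, 0, 0, 0.3, 0, 0, 0, 0, 0, 0, 0.25, 0, 0, 0, 0, 0, 0, 0.2, 0, 0, 0, 0, 0, 0, 0.1, 0, 0, 0, 0, 0, 0, 0, 0, 0, 0, 0, 0, 0, 0, 0, 0, 0, 0, 0, 0, 0], force=60)

```text
time_s: 4.37
tcp_pos: [0.5018, 0.0975, 0.0729]
ee_rot: [1.152, 1.245, -1.151]
force: [0.9, -0.1, 0.0]
width: 0.0173
```

```bash
python3 look.py w2 .5017 .0991
```

```text
t 4.3667 tcp [0.5018 0.0975 0.0729] yaw y 4.5 tilt [-1.e+00  8.e-04 -1.e-04] F [ 0.92 -0.15  0.02] w 0.017318334778021492
cam [0.4947 0.1773 0.2148] cam in tool [-0.1419 -0.0007 -0.0801]
griptop 4122 [0.5006 0.1018 0.1057] ((500.6774597167969, 98.01907348632812), (50.13848876953125, 24.235177993774414), 4.2287797927856445) 0.1054
nuts 1305 [0.4995 0.1273 0.0664] ((501.8386535644531, 119.35440063476562), (21.231992721557617, 37.100196838378906), 1.7898062467575073) 0.0674
nest 4884 [0.5004 0.1172 0.0437] ((500.6022644042969, 114.7025375366211), (34.077796936035156, 49.9793586730957), 4.757795333862305) 0.0432
base 7163 [0.5008 0.114  0.0111] ((501.57470703125, 102.34373474121094), (70.16691589355469, 84.96328735351562), 4.809518814086914) 0.0111
[] [(0.66, array([ 0.5011,  0.0975, -0.    ]))]
```

View pics/w2.png

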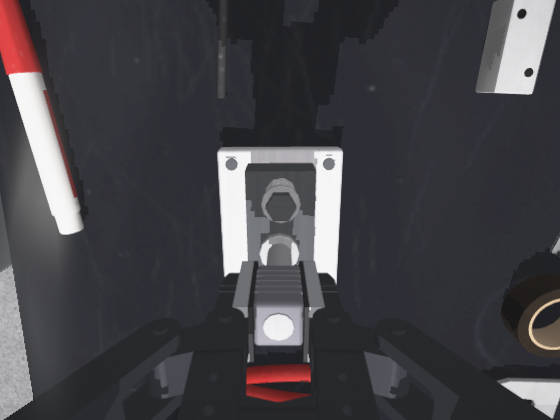

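The grip is held squarely: its top shows between the pads at (279,327), and the opening is 17.3 mm. Pulling slowly now.

Emit:
carry_out(steps=[-0.4, 0, 0, 0, 0, 0, 0, -0.8, 0, 0, 0, 0, 0, 0, -1.2, 0, 0, 0, 0, 0, 0, -1.6, 0, 0, 0, 0, 0, 0, -2, 0, 0, 0, 0, 0, 0, -2.4, 0, 0, 0, 0, 0, 0, -2.8, 0, 0, 0, 0, 0, 0, -3, 0, 0, 0, 0, 0, 0, -3, 0, 0, 0, 0, 0, 0, -3, 0, 0, 0, 0, 0, 0])

```text
time_s: 5.35
tcp_pos: [0.5016, 0.0974, 0.0757]
ee_rot: [1.151, 1.245, -1.151]
force: [4.2, 0.8, -3.3]
width: 0.0171
```

```bash
python3 look.py w3 .5017 .0991
```

```text
t 5.35 tcp [0.5016 0.0974 0.0757] yaw y 4.49 tilt [-1.e+00  3.e-04 -0.e+00] F [ 4.16  0.76 -3.29] w 0.01714536063981265
cam [0.4946 0.1773 0.2176] cam in tool [-0.1419 -0.0007 -0.0802]
griptop 4096 [0.5004 0.1024 0.107 ] ((500.7167663574219, 98.00784301757812), (44.493896484375, 23.626373291015625), 4.458200931549072) 0.1077
nuts 1326 [0.4995 0.126  0.0667] ((499.30450439453125, 118.60924530029297), (38.56636428833008, 16.643606185913086), 89.7432861328125) 0.0677
nest 4622 [0.5003 0.1176 0.0438] ((500.62896728515625, 114.11556243896484), (34.12275695800781, 51.44273376464844), 4.801701068878174) 0.0434
base 7100 [0.5009 0.1135 0.0111] ((501.5999450683594, 101.91249084472656), (70.15534210205078, 85.89315795898438), 4.745648384094238) 0.0111
[] [(0.65, array([0.5036, 0.1002, 0.0006]))]
```

Emit:
carry_out(steps=[-0.4, 0, 0, 0, 0, 0, 0, -0.8, 0, 0, 0, 0, 0, 0, -1.2, 0, 0, 0, 0, 0, 0, -1.6, 0, 0, 0, 0, 0, 0, -2, 0, 0, 0, 0, 0, 0, -2, 0, 0, 0, 0, 0, 0, -2, 0, 0, 0, 0, 0, 0])

```text
time_s: 6.08
tcp_pos: [0.5016, 0.0975, 0.0778]
ee_rot: [1.151, 1.245, -1.151]
force: [4.9, -0.0, -2.2]
width: 0.0172
```

```bash
python3 look.py w4 .5017 .0991; python3 - <<'E'
from h import *
a=cv2.imread("pics/w2.png");b=cv2.imread("pics/w4.png")
cv2.imwrite("pics/cmp.png",cv2.resize(np.hstack([a[130:380,180:380],b[130:380,180:380]]),None,fx=2,fy=2))
E
```

```text
t 6.0833 tcp [0.5016 0.0975 0.0778] yaw y 4.49 tilt [-1.e+00  2.e-04 -1.e-04] F [ 4.92 -0.03 -2.24] w 0.017181772760736194
cam [0.4945 0.1773 0.2197] cam in tool [-0.1419 -0.0007 -0.0801]
griptop 3984 [0.5003 0.1029 0.1079] ((500.7386474609375, 98.05785369873047), (44.39407730102539, 23.147245407104492), 4.9783830642700195) 0.1094
nuts 1348 [0.4996 0.1252 0.0668] ((499.9658508300781, 118.21896362304688), (16.46559715270996, 39.40153884887695), 2.2194747924804688) 0.0679
nest 4325 [0.5004 0.1181 0.0433] ((500.6795654296875, 113.50051879882812), (34.150901794433594, 52.757938385009766), 4.586341381072998) 0.0432
base 7056 [0.5008 0.1131 0.0111] ((501.55572509765625, 102.84909057617188), (70.21065521240234, 84.074462890625), 4.6260857582092285) 0.0111
[] [(0.6, array([0.5035, 0.0984, 0.0017]))]
```

View pics/cmp.png

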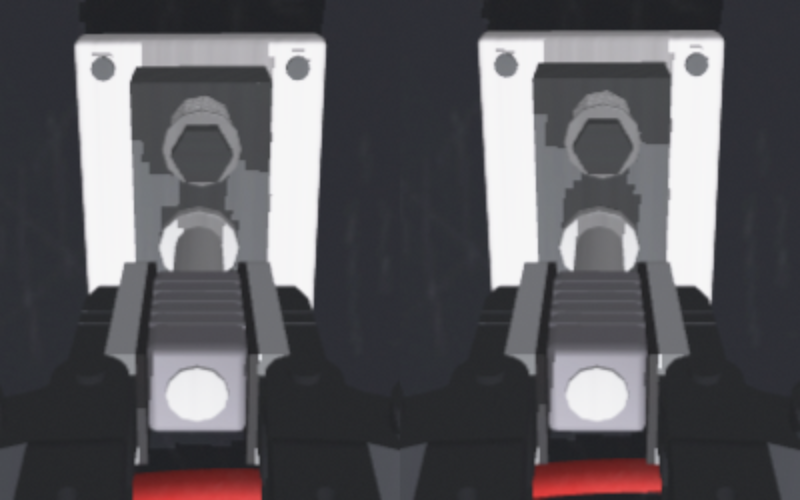

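The nest stays at 43 mm, the pin rises with the gripper and the force is falling, so this is the loose pin. I'll draw it straight out slowly.

Emit:
carry_out(steps=[-0.5, 0.3, 0, 0, 0, 0, 0, -1, 0.4, 0, 0, 0, 0, 0, -2, 0.4, 0, 0, 0, 0, 0, -3, 0.4, 0, 0, 0, 0, 0, -4, 0.4, 0, 0, 0, 0, 0, -5, 0.4, 0, 0, 0, 0, 0, -6, 0.4, 0, 0, 0, 0, 0, -7, 0.4, 0, 0, 0, 0, 0, -8, 0.4, 0, 0, 0, 0, 0, -9, 0.4, 0, 0, 0, 0, 0, -10, 0.4, 0, 0, 0, 0, 0, -11, 0.4, 0, 0, 0, 0, 0, -12, 0.4, 0, 0, 0, 0, 0, -13, 0.4, 0, 0, 0, 0, 0, -14, 0.4, 0, 0, 0, 0, 0, -15, 0.4, 0, 0, 0, 0, 0, -16, 0.4, 0, 0, 0, 0, 0, -17, 0.4, 0, 0, 0, 0, 0, -18, 0.4, 0, 0, 0, 0, 0, -20, 0.4, 0, 0, 0, 0, 0])

```text
time_s: 7.9
tcp_pos: [0.5018, 0.0974, 0.0976]
ee_rot: [1.151, 1.245, -1.152]
force: [0.2, 0.2, -0.2]
width: 0.0174
```

Emit:
carry_out(steps=[-3, 0, 0, 0, 0, 0, 0, -8, 0, 0, 0, 0, 0, 0, -16, 0, 0, 0, 0, 0, 0, -30, 0, 0, 0, 0, 0, 0, -50, 0, 0, 0, 0, 0, 0, -70, 0, 0, 0, 0, 0, 0, -80, 0, 0, 0, 0, 0, 0, -80, 0, 0, 0, 0, 0, 0])

```text
time_s: 8.57
tcp_pos: [0.5032, 0.0977, 0.1815]
ee_rot: [1.154, 1.241, -1.147]
force: [0.8, -0.1, -0.6]
width: 0.017
```

```bash
python3 - <<'E'
from cell import env
from h import *
s=env.observe();print(s["time_s"],s["tcp_pos"],s["q"].round(3),s["force"])
for n in("wrist","scene"):
    c=env.camera_params(n)
    im,d=env.grab_frame(n);cv2.imwrite(f"pics/{n}5.png",im[:,:,::-1])
    print([(r["p"],np.round(r["centre"],4)) for r in env.place_of(n,"esd_tray")][:3])
    if n=="scene":
        W=cloud(env,n,im,d,c);W[d==0]=np.nan
        m=(abs(W[...,0]-.467)<.09)&(abs(W[...,1]+.164)<.12)&(W[...,2]>.015)&(W[...,2]<.03)
        print(m.sum(),cv2.minAreaRect((W[m][:,:2]*1000).astype(np.float32)))
E
```

```text
8.5667 [0.50323287 0.09765622 0.18145736] [ 0.125 -0.155  1.559 -0.     1.731  0.047] [ 0.82226411 -0.13829721 -0.57974539]
[]
[(0.6, array([ 0.4686, -0.1628, -0.0027]))]
289 ((465.134033203125, -161.97183227539062), (183.70822143554688, 132.13809204101562), 88.2845687866211)
```

View pics/wrist5.png

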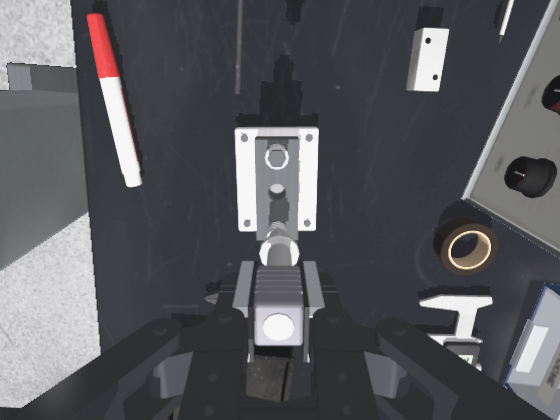

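View pics/scene5.png

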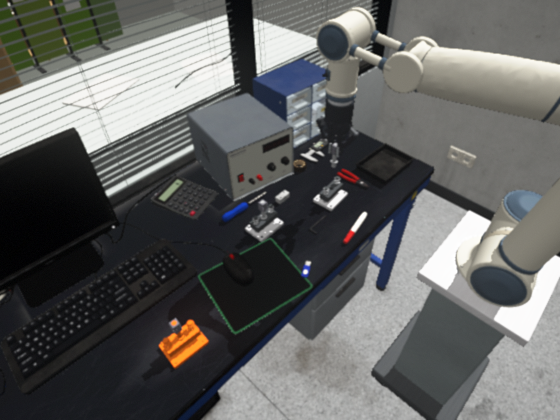

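The pin is out: the empty nest hole is at (277,190) in the wrist picture, and the pin hangs from the pads. I'll carry it over to the tray, then tilt it to lie along the tray's long side.

Emit:
carry_out(steps=[0, -4, 18, 0, 0, 0, 0, 0, -12, 54, 0, 0, 0, 0, 0, -20, 92, 0, 0, 0, 0, 0, -29, 130, 0, 0, 0, 0, 0, -37, 168, 0, 0, 0, 0, 0, -45, 206, 0, 0, 0, 0, 0, -53, 240, 0, 0, 0, 0, 0, -56, 255, 0, 0, 0, 0, 0, -56, 257, 0, 0, 0, 0, 0, -56, 257, 0, 0, 0, 0])

```text
time_s: 9.6
tcp_pos: [0.4656, -0.1636, 0.1762]
ee_rot: [1.153, 1.247, -1.154]
force: [-0.2, -0.2, -0.9]
width: 0.0174
```

Emit:
carry_out(steps=[0, 0, 0, 0, -3, 0, 0, 0, 0, 0, 0, -8, 0, 0, 0, 0, 0, 0, -13, 0, 0, 0, 0, 0, 0, -18, 0, 0, 0, 0, 0, 0, -24, 0, 0, 0, 0, 0, 0, -30, 0, 0, 0, 0, 0, 0, -36, 0, 0, 0, 0, 0, 0, -42, 0, 0, 0, 0, 0, 0, -48, 0, 0, 0, 0, 0, 0, -52, 0, 0, 0, 0, 0, 0, -55, 0, 0, 0, 0, 0, 0, -55, 0, 0, 0, 0, 0, 0, -55, 0, 0])

```text
time_s: 10.68
tcp_pos: [0.4662, -0.1615, 0.1763]
ee_rot: [0.453, 0.495, -1.439]
force: [-0.2, -1.0, -0.2]
width: 0.0175
```

```bash
python3 - <<'E'
from cell import env
from h import *
s=env.observe();M=R.from_rotvec(s["ee_rot"]).as_matrix();print(s["time_s"],s["tcp_pos"],s["q"].round(3),s["force"],s["width"]);print(M.round(3))
foot=s["tcp_pos"]+M@[.047,0,-.0016];print("foot",foot.round(4))
im,d=env.grab_frame("scene");c=env.camera_params("scene")
q,_=cv2.projectPoints(np.array([foot,[.4675,-.163,.023]]),c["rvec"],c["tvec"],c["K"],np.array([c["k1"],0,0,0,0]));print(q)
cv2.imwrite("pics/s6.png",cv2.resize(im[60:230,300:500],None,fx=3,fy=3)[:,:,::-1])
t=np.array([s["tcp_pos"][0],-.1645,.036])
t=t+[.4675-foot[0],0,0]
print("delta tool mm",(M.T@(t-s["tcp_pos"])*1000).round(1))
E
```

```text
10.6833 [ 0.46621354 -0.16145625  0.17629128] [ 0.182 -0.244  1.904 -0.951  1.602  0.129] [-0.2140611  -0.97606405 -0.19231314] 0.017494664616966433
[[ 0.065  0.997  0.049]
 [-0.815  0.082 -0.573]
 [-0.575 -0.002  0.818]]
foot [ 0.4692 -0.1989  0.148 ]
[[[396.5434873  125.03985431]]

 [[384.84677938 159.88026306]]]
delta tool mm [  83.    -1.6 -113.1]
```

View pics/s6.png

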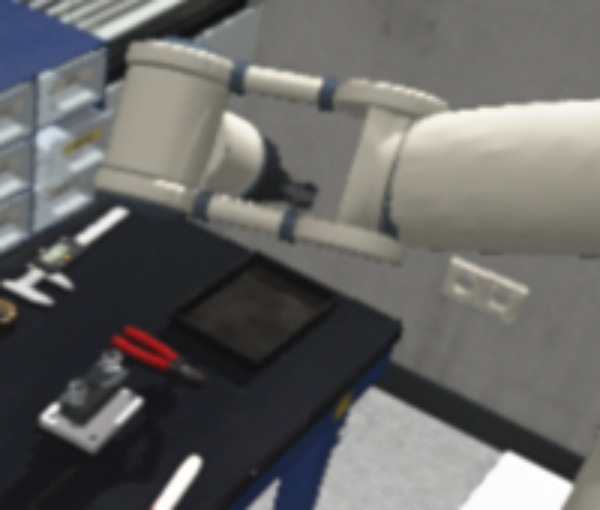

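```bash
python3 - <<'E'
from cell import env
from h import *
for n in("scene","side"):
    c=env.camera_params(n);im,d=env.grab_frame(n);W=cloud(env,n,im,d,c);W[d==0]=np.nan
    m=(W[...,0]>.25)&(W[...,0]<.64)&(W[...,1]>-.3)&(W[...,1]<.3)&(W[...,2]>.09)
    q=W[m]
    for y in np.arange(-.28,.3,.04):
        k=abs(q[:,1]-y)<.02
        if k.any(): 
            z=q[k];i=z[:,2].argmin();print(n,y.round(2),k.sum(),z[i].round(3))
E
```

```text
scene -0.16 2 [ 0.447 -0.143  0.177]
scene -0.12 22 [ 0.442 -0.138  0.185]
scene -0.08 106 [ 0.438 -0.097  0.203]
scene -0.04 106 [ 0.424 -0.041  0.236]
scene 0.0 147 [ 0.427 -0.016  0.25 ]
scene 0.04 161 [0.427 0.021 0.274]
scene 0.08 987 [0.421 0.061 0.304]
scene 0.12 1630 [0.264 0.101 0.325]
scene 0.16 1153 [0.432 0.143 0.308]
scene 0.2 89 [0.453 0.18  0.339]
side -0.2 4 [ 0.464 -0.183  0.152]
side -0.16 10 [ 0.473 -0.177  0.154]
side -0.12 24 [ 0.444 -0.126  0.191]
side -0.08 44 [ 0.513 -0.092  0.207]
side -0.04 16 [ 0.466 -0.028  0.225]
side 0.0 13 [ 0.458 -0.018  0.231]
side 0.04 42 [0.292 0.046 0.369]
side 0.08 610 [0.291 0.092 0.318]
side 0.12 1192 [0.469 0.136 0.307]
side 0.16 1049 [0.439 0.141 0.307]
side 0.2 101 [0.448 0.183 0.335]
```

Emit:
carry_out(steps=[10, 0, -14, 0, 0, 0, 0, 26, 0, -36, 0, 0, 0, 0, 42, -1, -58, 0, 0, 0, 0, 56, -1, -77, 0, 0, 0, 0, 67, -1, -92, 0, 0, 0, 0, 75, -1, -103, 0, 0, 0, 0, 80, -1, -109, 0, 0, 0, 0, 83, -1, -113, 0, 0, 0, 0, 83, -1, -113, 0, 0, 0, 0, 83, -1, -113, 0, 0, 0, 0])

```text
time_s: 11.67
tcp_pos: [0.466, -0.1664, 0.0385]
ee_rot: [0.456, 0.491, -1.442]
force: [-0.5, 0.3, 0.7]
width: 0.0172
```

```bash
python3 - <<'E'
from cell import env
from h import *
s=env.observe();M=R.from_rotvec(s["ee_rot"]).as_matrix();print(s["time_s"],s["tcp_pos"],s["force"],s["width"])
print("foot",(s["tcp_pos"]+M@[.047,0,-.0016]).round(4))
im,d=env.grab_frame("scene")
im2,d=env.grab_frame("wrist")
cv2.imwrite("pics/s7.png",cv2.resize(im[100:230,300:500],None,fx=3,fy=3)[:,:,::-1]);cv2.imwrite("pics/w7.png",im2[:,:,::-1])
E
```

```text
11.6667 [ 0.4660187  -0.16644796  0.03849285] [-0.46010292  0.33483492  0.7086069 ] 0.017159820436126558
foot [ 0.469  -0.2039  0.0102]
```

View pics/s7.png

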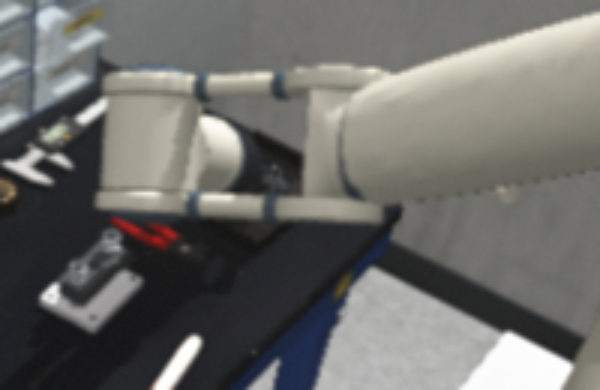

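View pics/w7.png

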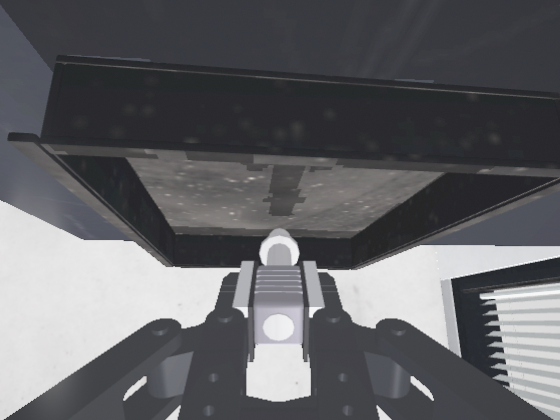

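Emit:
carry_out(steps=[1, 0, -1.3, 0, 0, 0, 0, 1.7, 0, -2.5, 0, 0, 0, 0, 1.7, 0, -2.5, 0, 0, 0, 0, 1.7, 0, -2.5, 0, 0, 0, 0.25, 1.7, 0, -2.5, 0, 0, 0, 0.3, 1.7, 0, -2.5, 0, 0, 0, 0.4, 1.7, 0, -2.5, 0, 0, 0, 0.45, 1.7, 0, -2.5, 0, 0, 0, 0.45, 1.7, 0, -2.5, 0, 0, 0, 0.45, 1.7, 0, -2.5, 0, 0, 0, 0.45])

```text
time_s: 12.6
tcp_pos: [0.4655, -0.1663, 0.0345]
ee_rot: [0.455, 0.492, -1.442]
force: [-0.3, 0.0, -0.8]
width: 0.0383
```

```bash
python3 - <<'E'
from cell import env
from h import *
s=env.observe();print(s["time_s"],s["tcp_pos"],s["force"],s["width"])
im2,d=env.grab_frame("wrist")
cv2.imwrite("pics/w8.png",im2[:,:,::-1])
E
```

```text
12.6 [ 0.46545262 -0.16634775  0.03448944] [-0.33853599  0.03201365 -0.77719316] 0.038257613110094846
```

View pics/w8.png

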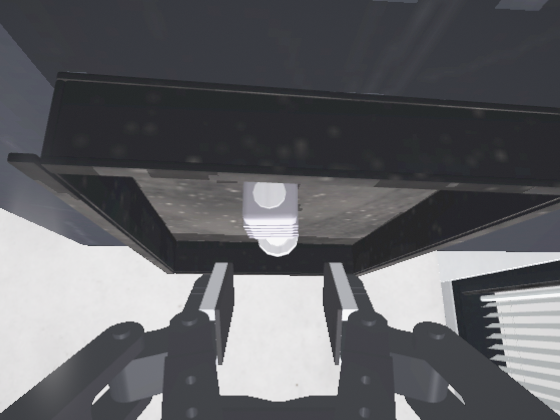

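Emit:
carry_out(steps=[-10, 0, 8, 0, 0, 0, 0.45, -24, 0, 24, 0, 0, 0, 0.45, -42, 0, 48, 0, 0, 0, 0.45, -60, 0, 76, 0, 0, 0, 0.6, -76, 0, 105, 0, 0, 0, 0.8, -90, 0, 122, 0, 0, 0, 1, -90, 0, 122, 0, 7, 0, 1, -90, 0, 122, 0, 14, 0, 1, -90, 0, 122, 0, 21, 0, 1, -90, 0, 122, 0, 28, 0, 1, -90, 0, 122, 0, 35, 0, 1, -90, 0, 122, 0, 42, 0, 1, -90, 0, 122, 0, 48, 0, 1, -90, 0, 122, 0, 53, 0, 1, -90, 0, 122, 0, 55, 0, 1, -90, 0, 122, 0, 55, 0, 1, -90, 0, 122, 0, 55, 0, 1])

```text
time_s: 14.07
tcp_pos: [0.4649, -0.1631, 0.1866]
ee_rot: [1.151, 1.244, -1.152]
force: [-0.6, 0.1, -0.2]
width: 0.0851
```

```bash
python3 - <<'E'
from cell import env
from h import *
s=env.observe();M=R.from_rotvec(s["ee_rot"]).as_matrix();print(s["time_s"],s["tcp_pos"],s["q"].round(3));print(M.round(3))
t=np.array([.567,.33,.25]);print("delta",(M.T@(t-s["tcp_pos"])*1000).round(1))
im2,d=env.grab_frame("wrist")
cv2.imwrite("pics/w9.png",im2[:,:,::-1])
im2,d=env.grab_frame("scene")
cv2.imwrite("pics/s9.png",im2[:,:,::-1])
E
```

```text
14.0667 [ 0.46493677 -0.16312379  0.18658718] [-4.060e-01 -2.040e-01  1.594e+00 -1.000e-03  1.751e+00 -4.840e-01]
[[ 0.     0.997  0.078]
 [-0.001  0.078 -0.997]
 [-1.     0.     0.001]]
delta [ -64.   140.  -483.6]
```

View pics/w9.png

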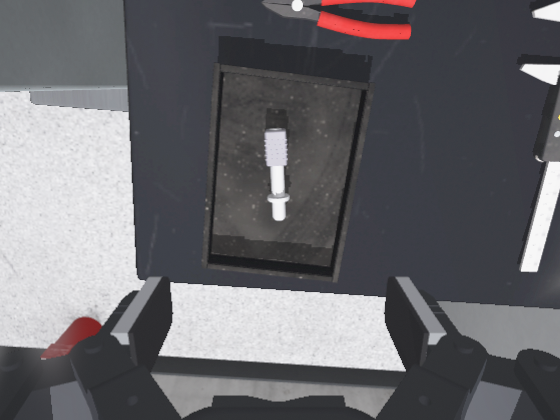

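View pics/s9.png

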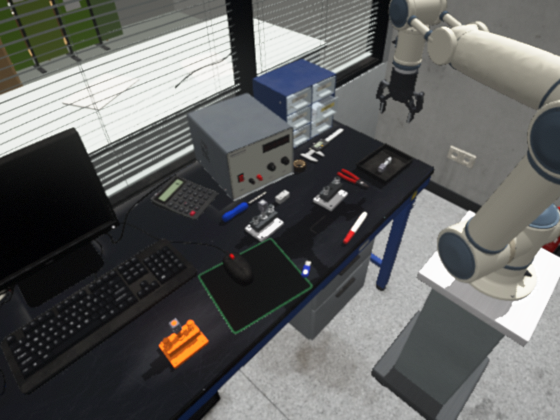

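Emit:
carry_out(steps=[-10, 5, -18, 0, 0, 0, 1, -30, 15, -52, 1, 0, 0, 1, -55, 27, -92, 2, 0, 0, 1, -64, 38, -130, 3.7, 0, 0, 1, -64, 49, -170, 3.7, 0, 0, 1, -64, 61, -210, 3.7, 0, 0, 1, -64, 72, -249, 3.7, 0, 0, 1, -64, 83, -288, 3.7, 0, 0, 1, -64, 95, -327, 3.7, 0, 0, 1, -64, 106, -366, 3.7, 0, 0, 1, -64, 117, -405, 3.7, 0, 0, 1, -64, 128, -442, 3.7, 0, 0, 1, -64, 136, -470, 3.7, 0, 0, 1, -64, 140, -483, 3.7, 0, 0, 1, -64, 140, -483, 3.7, 0, 0, 1, -64, 140, -483, 3.7, 0, 0, 1])

```text
time_s: 15.5
tcp_pos: [0.5659, 0.3312, 0.2497]
ee_rot: [1.196, 1.217, -1.198]
force: [0.1, -1.0, 0.0]
width: 0.0854
```

```bash
python3 look.py w10 .567 .33
```

```text
t 15.5 tcp [0.5659 0.3312 0.2497] yaw y 0.97 tilt [-1.0e+00 -4.0e-04  1.2e-03] F [ 0.11 -0.97  0.  ] w 0.08539604632590937
cam [0.5639 0.4114 0.3915] cam in tool [-0.1419 -0.0007 -0.0801]
griptop 489 [0.5671 0.3305 0.1049] ((566.9117431640625, 329.82269287109375), (17.77448272705078, 18.008317947387695), 1.3370096683502197) 0.105
nuts 516 [0.5669 0.3335 0.0664] ((567.3031616210938, 329.6152648925781), (15.962013244628906, 78.64978790283203), 1.5438109636306763) 0.0675
nest 1822 [0.5667 0.3366 0.0433] ((566.8111572265625, 329.786865234375), (33.81025314331055, 82.26842498779297), 1.686588168144226) 0.0432
base 2928 [0.5666 0.3354 0.0112] ((566.9019165039062, 329.75762939453125), (70.09928131103516, 91.92589569091797), 1.824936032295227) 0.0111
[(0.83, array([0.5669, 0.3265, 0.0625]))] [(0.74, array([0.5667, 0.3309, 0.0009])), (0.7, array([4.990e-01, 1.003e-01, 1.000e-04]))]
```

View pics/w10.png

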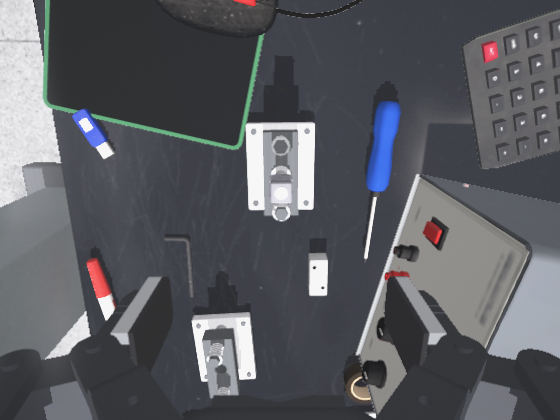

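Emit:
carry_out(steps=[35, 1, 1, -0.7, 0, 0, 1, 70, 1, 1, -0.7, 0, 0, 1, 100, 1, 1, -0.7, 0, 0, 1, 118, 1, 1, -0.7, 0, 0, 1, 125, 1, 1, -0.7, 0, 0, 1, 125, 1, 1, -0.7, 0, 0, 1, 125, 1, 1, -0.7, 0, 0, 1, 125, 1, 1, -0.7, 0, 0, 1])

```text
time_s: 16.32
tcp_pos: [0.5689, 0.329, 0.128]
ee_rot: [1.194, 1.22, -1.187]
force: [-0.2, -0.6, 0.1]
width: 0.0855
```

```bash
python3 look.py w11 .567 .33; python3 look.py w11 .567 .33|head -5
```

```text
t 16.3167 tcp [0.5689 0.329  0.128 ] yaw y 1.46 tilt [-1.      0.0038 -0.0018] F [-0.23 -0.6   0.15] w 0.08554176195673274
cam [0.5656 0.4088 0.2701] cam in tool [-0.1419 -0.0007 -0.0801]
griptop 1262 [0.5671 0.3309 0.1049] ((567.2075805664062, 329.73382568359375), (17.519804000854492, 18.317668914794922), 0.9369495511054993) 0.1051
nuts 1008 [0.5668 0.3411 0.0667] ((567.1084594726562, 329.76824951171875), (16.534751892089844, 78.24452209472656), 1.5108064413070679) 0.068
nest 3676 [0.5669 0.3402 0.0435] ((567.1114501953125, 329.64996337890625), (34.05952453613281, 81.88899230957031), 1.5644906759262085) 0.0432
base 5602 [0.5669 0.3366 0.0112] ((567.04345703125, 329.76287841796875), (70.0071029663086, 91.37066650390625), 1.55677330493927) 0.0111
[(0.87, array([0.5702, 0.3286, 0.0612]))] [(0.75, array([ 0.5663,  0.3312, -0.0023]))]
t 16.4667 tcp [0.5687 0.3292 0.1273] yaw y 1.49 tilt [-1.      0.0031 -0.0014] F [ 0.47 -0.16  0.3 ] w 0.08528828531371514
cam [0.5655 0.4091 0.2694] cam in tool [-0.1419 -0.0007 -0.0801]
griptop 1318 [0.5671 0.3307 0.1048] ((567.1749267578125, 329.70086669921875), (17.969181060791016, 18.3504638671875), 1.1893671751022339) 0.1051
nuts 971 [0.5668 0.3426 0.0668] ((567.1217651367188, 330.1228332519531), (16.21453857421875, 77.25967407226562), 1.2794671058654785) 0.068
nest 3648 [0.5669 0.3402 0.0435] ((567.1085815429688, 329.49627685546875), (34.068424224853516, 82.3319320678711), 1.6299729347229004) 0.0432
```

Emit:
carry_out(steps=[0, 0, 0, 0, 0, 0, 1, 0, 0, 0, 0, 0, 0, 1, 0, 0, 0, 0, 0, 0, 1, 0, 0, 0, 0, 0, 0, 1, 0, 0, 0, 0, 0, 0, 1, 0, 0, 0, 0, 0, 0, 1, 0, 0, 0, 0, 0, 0, 1, 0, 0, 0, 0, 0, 0, 1])

```text
time_s: 17.28
tcp_pos: [0.5679, 0.3289, 0.125]
ee_rot: [1.19, 1.221, -1.19]
force: [-0.0, -0.1, 0.1]
width: 0.0852
```

```bash
python3 look.py w12 .567 .33 | head -4
```

```text
t 17.2833 tcp [0.5679 0.3289 0.125 ] yaw y 1.49 tilt [-1.e+00 -0.e+00  1.e-04] F [-0.03 -0.14  0.11] w 0.08519815557386495
cam [0.5651 0.409  0.2669] cam in tool [-0.1419 -0.0007 -0.0801]
griptop 1310 [0.5672 0.3309 0.1048] ((567.2027587890625, 329.7362365722656), (17.744537353515625, 18.004106521606445), 1.962751030921936) 0.105
nuts 997 [0.5668 0.3424 0.0667] ((567.0656127929688, 329.9698181152344), (16.330827713012695, 77.38790893554688), 1.7462522983551025) 0.068
```

Emit:
carry_out(steps=[15, -0.8, -0.9, 0, 0, 0, 1, 30, -0.8, -0.9, 0, 0, 0, 1, 42, -0.8, -0.9, 0, 0, 0, 1, 50, -0.8, -0.9, 0, 0, 0, 1, 53, -0.8, -0.9, 0, 0, 0, 1, 53, -0.8, -0.9, 0, 0, 0, 1, 53, -0.8, -0.9, 0, 0, 0, 1, 53, -0.8, -0.9, 0, 0, 0, 1, 53, -0.8, -0.9, 0, 0, 0, 1, 53, -0.8, -0.9, 0, 0, 0, 1, 53, -0.8, -0.9, 0, 0, 0, 1, 53, -0.8, -0.9, 0, 0, 0, 1, 53, -0.8, -0.9, 0, 0, 0, 1, 53, -0.8, -0.9, 0, 0, 0, 1])

```text
time_s: 18.6
tcp_pos: [0.5671, 0.3298, 0.0721]
ee_rot: [1.19, 1.221, -1.19]
force: [0.3, 0.6, -0.2]
width: 0.0851
```

Emit:
carry_out(steps=[0, 0, 0, 0, 0, 0, 0.5, 0, 0, 0, 0, 0, 0, 0.4, 0, 0, 0, 0, 0, 0, 0.3, 0, 0, 0, 0, 0, 0, 0.25, 0, 0, 0, 0, 0, 0, 0.2, 0, 0, 0, 0, 0, 0, 0.1, 0, 0, 0, 0, 0, 0, 0, 0, 0, 0, 0, 0, 0, 0, 0, 0, 0, 0, 0, 0, 0, 0, 0, 0, 0, 0, 0, 0], force=80)

```text
time_s: 19.43
tcp_pos: [0.5678, 0.3298, 0.0723]
ee_rot: [1.191, 1.22, -1.189]
force: [5.1, 0.7, 0.0]
width: 0.0168
```

```bash
python3 look.py w13 .567 .33
```

```text
t 19.4333 tcp [0.5678 0.3298 0.0723] yaw y 1.48 tilt [-1.0e+00  1.7e-03 -4.0e-04] F [5.07 0.72 0.03] w 0.016814327988982768
cam [0.5648 0.4098 0.2143] cam in tool [-0.1419 -0.0007 -0.0801]
griptop 4081 [0.5669 0.3333 0.1056] ((566.7831420898438, 330.4882507324219), (50.59953689575195, 24.195165634155273), 1.7918623685836792) 0.1054
nuts 1324 [0.5664 0.3578 0.0665] ((569.0902709960938, 349.3553161621094), (37.546058654785156, 25.626855850219727), 79.89640045166016) 0.0675
nest 4806 [0.5666 0.3484 0.0437] ((566.6652221679688, 345.3246154785156), (34.13351058959961, 50.591312408447266), 1.4793468713760376) 0.0433
base 7090 [0.5666 0.3458 0.0111] ((566.953857421875, 336.1026916503906), (70.1784896850586, 79.0369644165039), 1.5869359970092773) 0.0111
[(0.86, array([0.5692, 0.3255, 0.0618]))] [(0.69, array([0.5616, 0.3301, 0.0008]))]
```

View pics/w13.png

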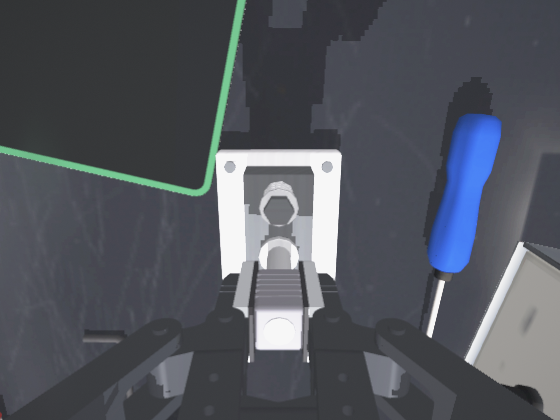

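The grip is seated, with its top at (279,333). The side force is 5 N, so I'll shift 0.7 mm to relieve it and then pull slowly.

Emit:
carry_out(steps=[0, 0.7, 0, 0, 0, 0, 0, 0, 0.7, 0, 0, 0, 0, 0, -0.3, 0.7, 0, 0, 0, 0, 0, -0.6, 0.7, 0, 0, 0, 0, 0, -0.9, 0.7, 0, 0, 0, 0, 0, -1.2, 0.7, 0, 0, 0, 0, 0, -1.5, 0.7, 0, 0, 0, 0, 0, -1.8, 0.7, 0, 0, 0, 0, 0, -2.1, 0.7, 0, 0, 0, 0, 0, -2.4, 0.7, 0, 0, 0, 0, 0, -2.7, 0.7, 0, 0, 0, 0, 0, -3, 0.7, 0, 0, 0, 0, 0, -3, 0.7, 0, 0, 0, 0, 0, -3, 0.7, 0, 0, 0, 0, 0])

```text
time_s: 20.75
tcp_pos: [0.5678, 0.3298, 0.0739]
ee_rot: [1.19, 1.221, -1.19]
force: [6.5, 1.3, -5.0]
width: 0.0166
```

```bash
python3 look.py w14 .567 .33
```

```text
t 20.75 tcp [0.5678 0.3298 0.0739] yaw y 1.49 tilt [-1.e+00 -4.e-04  3.e-04] F [ 6.47  1.34 -5.03] w 0.01663151613710487
cam [0.5651 0.4099 0.2158] cam in tool [-0.1419 -0.0007 -0.0801]
griptop 4227 [0.567  0.3335 0.1065] ((567.1739501953125, 330.5992126464844), (43.996498107910156, 24.174901962280273), 3.1785550117492676) 0.1067
nuts 1333 [0.5665 0.3572 0.0665] ((566.246826171875, 349.96881103515625), (37.65788650512695, 16.493911743164062), 89.28327941894531) 0.0676
nest 4834 [0.5666 0.3487 0.045 ] ((566.7445678710938, 345.3224182128906), (34.07182693481445, 50.68312072753906), 1.6240437030792236) 0.0447
base 7024 [0.5667 0.3455 0.0111] ((566.9107055664062, 335.89019775390625), (70.36878967285156, 79.37921905517578), 1.4892444610595703) 0.0111
[(0.75, array([0.5679, 0.3266, 0.0675]))] [(0.74, array([5.648e-01, 3.314e-01, 3.000e-04]))]
```

The nest is up 1.4 mm at 5 N, so this pin holds. Continuing carefully, as the arm creeps toward its target.

Emit:
carry_out(steps=[-0.3, 0.2, 0, 0, 0, 0, 0, -0.6, 0.4, 0, 0, 0, 0, 0, -0.9, 0.4, 0, 0, 0, 0, 0, -1.2, 0.4, 0, 0, 0, 0, 0, -1.5, 0.4, 0, 0, 0, 0, 0, -1.8, 0.4, 0, 0, 0, 0, 0, -2.1, 0.4, 0, 0, 0, 0, 0, -2.4, 0.4, 0, 0, 0, 0, 0, -2.7, 0.4, 0, 0, 0, 0, 0, -3, 0.4, 0, 0, 0, 0, 0, -3, 0.4, 0, 0, 0, 0, 0, -3, 0.4, 0, 0, 0, 0, 0])

```text
time_s: 21.9
tcp_pos: [0.5678, 0.3297, 0.076]
ee_rot: [1.189, 1.222, -1.191]
force: [5.3, 1.9, -8.4]
width: 0.017
```

```bash
python3 look.py w15 .567 .33 | grep -v base
```

```text
t 21.9 tcp [0.5678 0.3297 0.076 ] yaw y 1.5 tilt [-1.0e+00 -1.6e-03  7.0e-04] F [ 5.31  1.94 -8.41] w 0.016979556855780214
cam [0.5653 0.4099 0.2179] cam in tool [-0.1419 -0.0007 -0.0801]
griptop 3972 [0.5669 0.3341 0.1073] ((567.079833984375, 330.1589660644531), (44.202213287353516, 23.512447357177734), 1.4621573686599731) 0.1084
nuts 1351 [0.5664 0.3563 0.0668] ((567.15966796875, 349.8337707519531), (16.66895294189453, 37.82400894165039), 4.542386054992676) 0.0679
nest 4448 [0.5666 0.3505 0.0466] ((566.65625, 345.4064636230469), (34.125877380371094, 50.42952346801758), 1.63249671459198) 0.0468
[(0.57, array([0.5671, 0.3271, 0.0654]))] [(0.68, array([0.5673, 0.3308, 0.0017])), (0.18, array([0.5682, 0.3251, 0.0684]))]
```

Emit:
carry_out(steps=[-0.3, 0, 0, 0, 0, 0, 0, -0.6, 0, 0, 0, 0, 0, 0, -0.9, 0, 0, 0, 0, 0, 0, -1.2, 0, 0, 0, 0, 0, 0, -1.5, 0, 0, 0, 0, 0, 0, -1.8, 0, 0, 0, 0, 0, 0, -2.1, 0, 0, 0, 0, 0, 0, -2.4, 0, 0, 0, 0, 0, 0, -2.7, 0, 0, 0, 0, 0, 0, -3, 0, 0, 0, 0, 0, 0, -3, 0, 0, 0, 0, 0, 0, -3, 0, 0, 0, 0, 0, 0, -3, 0, 0, 0, 0, 0, 0])

```text
time_s: 23.13
tcp_pos: [0.5678, 0.3297, 0.0781]
ee_rot: [1.188, 1.222, -1.192]
force: [7.7, 2.2, -12.1]
width: 0.0165
```

```bash
python3 look.py w16 .567 .33 | grep -v base
```

```text
t 23.1333 tcp [0.5678 0.3297 0.0781] yaw y 1.5 tilt [-1.0e+00 -2.1e-03  9.0e-04] F [  7.72   2.21 -12.11] w 0.016500292444332237
cam [0.5653 0.4099 0.22  ] cam in tool [-0.1419 -0.0007 -0.0801]
griptop 3861 [0.5669 0.3346 0.1081] ((567.2117919921875, 330.548095703125), (44.244773864746094, 22.9764347076416), 2.814838409423828) 0.1099
nuts 1368 [0.5665 0.3556 0.067 ] ((567.05322265625, 349.689453125), (16.77210807800293, 38.2327880859375), 3.6875171661376953) 0.068
nest 4303 [0.5666 0.351  0.0484] ((566.70556640625, 345.3009338378906), (34.11538314819336, 50.76786422729492), 1.5852289199829102) 0.0488
[(0.64, array([0.5687, 0.3265, 0.0692]))] [(0.96, array([ 0.5666,  0.3323, -0.0025])), (0.7, array([6.687e-01, 3.104e-01, 4.000e-04]))]
```

Emit:
carry_out(steps=[-0.3, 0, 0, 0, 0, 0, 0, -0.5, 0, 0, 0, 0, 0, 0, -0.5, 0, 0, 0, 0, 0, 0, -0.5, 0, 0, 0, 0, 0, 0, -0.5, 0, 0, 0, 0, 0, 0, -0.5, 0, 0, 0, 0, 0, 0, -0.5, 0, 0, 0, 0, 0, 0])

```text
time_s: 23.87
tcp_pos: [0.5678, 0.3297, 0.0785]
ee_rot: [1.188, 1.222, -1.192]
force: [7.6, 2.9, -12.8]
width: 0.0169
```

```bash
sed -i 's/\.038,\.050/.038,.056/' look.py; python3 look.py w17 .567 .33 | grep -v base
```

```text
t 23.8667 tcp [0.5678 0.3297 0.0785] yaw y 1.5 tilt [-1.0e+00 -2.2e-03  9.0e-04] F [  7.57   2.91 -12.77] w 0.016912524247959606
cam [0.5653 0.4099 0.2203] cam in tool [-0.1419 -0.0007 -0.0801]
griptop 3683 [0.5668 0.3349 0.1081] ((567.0294189453125, 330.2922668457031), (44.30457305908203, 23.38857650756836), 1.7881836891174316) 0.1098
nuts 1361 [0.5665 0.3555 0.067 ] ((567.2105102539062, 349.5310363769531), (16.834638595581055, 38.077205657958984), 4.752959728240967) 0.0679
nest 5150 [0.5666 0.3491 0.0494] ((566.747802734375, 345.2384033203125), (34.0780143737793, 50.85222625732422), 1.6426445245742798) 0.0493
[(0.67, array([0.5687, 0.3243, 0.0695]))] [(0.91, array([ 0.5653,  0.3296, -0.0016]))]
```

View pics/w17.png

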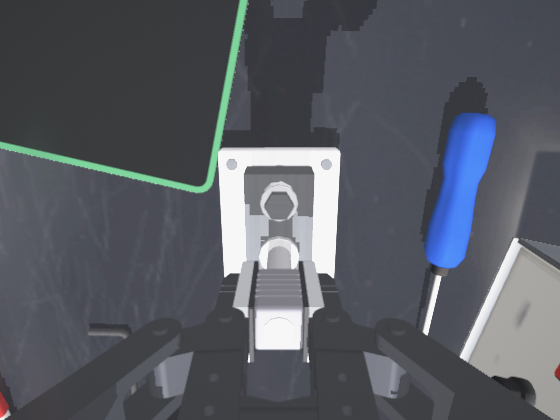

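The nest is at 49.3 mm against 43.3 at rest, a lift of 6.0 mm, and 12.8 N agrees with that. The nest and the pin's collar at (279,250) have risen together. Holding for over a second.

Emit:
carry_out(steps=[0, 0, 0, 0, 0, 0, 0, 0, 0, 0, 0, 0, 0, 0, 0, 0, 0, 0, 0, 0, 0, 0, 0, 0, 0, 0, 0, 0, 0, 0, 0, 0, 0, 0, 0, 0, 0, 0, 0, 0, 0, 0, 0, 0, 0, 0, 0, 0, 0, 0, 0, 0, 0, 0, 0, 0, 0, 0, 0, 0, 0, 0, 0, 0, 0, 0, 0, 0, 0, 0, 0, 0, 0, 0, 0, 0, 0, 0, 0, 0, 0, 0, 0, 0, 0, 0, 0, 0, 0, 0, 0, 0, 0, 0, 0, 0, 0, 0])

```text
time_s: 25.18
tcp_pos: [0.5678, 0.3297, 0.0785]
ee_rot: [1.188, 1.222, -1.192]
force: [7.1, 2.8, -12.6]
width: 0.0171
```

```bash
python3 look.py w18 .567 .33 | egrep "^t|nest"
```

```text
t 25.1833 tcp [0.5678 0.3297 0.0785] yaw y 1.5 tilt [-1.0e+00 -2.2e-03  9.0e-04] F [  7.12   2.79 -12.58] w 0.01711904158137516
nest 5143 [0.5666 0.349  0.0494] ((566.7425537109375, 345.3570556640625), (34.08945846557617, 50.52568054199219), 1.6563162803649902) 0.0493
```

Emit:
carry_out(steps=[0.5, 0, 0, 0, 0, 0, 0, 1, 0, 0, 0, 0, 0, 0, 1.5, 0, 0, 0, 0, 0, 0, 2, 0, 0, 0, 0, 0, 0, 2.5, 0, 0, 0, 0, 0, 0, 3, 0, 0, 0, 0, 0, 0, 3.5, 0, 0, 0, 0, 0, 0, 4, 0, 0, 0, 0, 0, 0, 4.5, 0, 0, 0, 0, 0, 0, 5, 0, 0, 0, 0, 0, 0, 5.5, 0, 0, 0, 0, 0, 0, 6, 0, 0, 0, 0, 0, 0, 6.5, 0, 0, 0, 0, 0, 0, 7, 0, 0, 0, 0, 0, 0, 7.5, 0, 0, 0, 0, 0, 0, 8, 0, 0, 0, 0, 0, 0, 8.3, 0, 0, 0, 0, 0, 0, 8.6, 0, 0, 0, 0, 0, 0, 8.6, 0, 0, 0, 0, 0, 0, 8.6, 0, 0, 0, 0, 0, 0])

```text
time_s: 27.0
tcp_pos: [0.5679, 0.3298, 0.0729]
ee_rot: [1.19, 1.222, -1.19]
force: [2.3, 0.3, -3.3]
width: 0.0168
```

```bash
python3 look.py w19 .567 .33 | egrep "^t|nest|grip"
```

```text
t 27.0 tcp [0.5679 0.3298 0.0729] yaw y 1.5 tilt [-1.e+00 -6.e-04  1.e-04] F [ 2.32  0.32 -3.3 ] w 0.016753832244322333
griptop 4136 [0.567  0.3334 0.1059] ((565.9600830078125, 330.39971923828125), (46.3595085144043, 24.02705192565918), 1.3900445699691772) 0.1058
nest 5013 [0.5666 0.3484 0.0445] ((566.6495971679688, 345.4155578613281), (34.13203048706055, 50.53414535522461), 1.565919280052185) 0.0439
```

Emit:
carry_out(steps=[0.3, 0, 0, 0, 0, 0, 0, 0.6, 0, 0, 0, 0, 0, 0, 0.9, 0, 0, 0, 0, 0, 0, 1.1, 0, 0, 0, 0, 0, 0, 1.1, 0, 0, 0, 0, 0, 0, 1.1, 0, 0, 0, 0, 0, 0, 1.1, 0, 0, 0, 0, 0, 0, 1.1, 0, 0, 0, 0, 0, 0])

```text
time_s: 27.82
tcp_pos: [0.568, 0.3299, 0.0723]
ee_rot: [1.19, 1.222, -1.19]
force: [-3.7, -0.6, 2.3]
width: 0.0168
```

```bash
python3 look.py w20 .567 .33 | egrep "^t|nest|grip"
```

```text
t 27.8167 tcp [0.568  0.3299 0.0723] yaw y 1.5 tilt [-1.e+00 -2.e-04 -1.e-04] F [-3.73 -0.61  2.26] w 0.016797455757210106
griptop 4101 [0.5671 0.3332 0.1056] ((567.2647094726562, 330.6427917480469), (49.20051193237305, 23.911001205444336), 1.0236436128616333) 0.1053
nest 5000 [0.5666 0.3484 0.044 ] ((566.6760864257812, 345.4521789550781), (34.15046310424805, 50.34284210205078), 1.4208571910858154) 0.0433
```

The nest is back at 43.3 mm and the force is now slightly downward, so it is on its stop. Releasing and retreating.

Emit:
carry_out(steps=[0, 0, 0, 0, 0, 0, 0.25, 0, 0, 0, 0, 0, 0, 0.3, 0, 0, 0, 0, 0, 0, 0.45, 0, 0, 0, 0, 0, 0, 0.6, 0, 0, 0, 0, 0, 0, 0.8, 0, 0, 0, 0, 0, 0, 1, 0, 0, 0, 0, 0, 0, 1, 0, 0, 0, 0, 0, 0, 1, 0, 0, 0, 0, 0, 0, 1, -10, 0, 0, 0, 0, 0, 1, -30, 0, 0, 0, 0, 0, 1, -60, 0, 0, 0, 0, 0, 1, -95, 0, 0, 0, 0, 0, 1, -130, 0, 0, 0, 0, 0, 1, -165, 0, 0, 0, 0, 0, 1, -178, 0, 0, 0, 0, 0, 1, -180, 0, 0, 0, 0, 0, 1, -180, 0, 0, 0, 0, 0, 1, -180, 0, 0, 0, 0, 0, 1, -180, 0, 0, 0, 0, 0, 1])

```text
time_s: 29.63
tcp_pos: [0.5676, 0.3295, 0.249]
ee_rot: [1.187, 1.223, -1.194]
force: [-0.4, 0.0, -0.1]
width: 0.0851
```

```bash
python3 look.py w21 .567 .33; python3 - <<'E'
from cell import env
import cv2
im,d=env.grab_frame("scene");cv2.imwrite("pics/s21.png",cv2.resize(im[120:280,220:440],None,fx=3.5,fy=3.5)[:,:,::-1])
E
```

```text
t 29.6333 tcp [0.5676 0.3295 0.249 ] yaw y 1.49 tilt [-1.     -0.0039  0.0018] F [-0.36  0.03 -0.05] w 0.08511470014509116
cam [0.5654 0.4099 0.3908] cam in tool [-0.1419 -0.0007 -0.0801]
griptop 482 [0.5669 0.3304 0.105 ] ((566.840087890625, 330.0545349121094), (17.030553817749023, 17.800907135009766), 1.6210917234420776) 0.105
nuts 520 [0.5669 0.3329 0.0664] ((566.9851684570312, 330.177734375), (15.893075942993164, 77.86160278320312), 1.1852872371673584) 0.0675
nest 1874 [0.5668 0.3362 0.0435] ((566.9661254882812, 329.7297668457031), (34.041072845458984, 82.00562286376953), 1.6469850540161133) 0.0432
base 2962 [0.5669 0.3354 0.0112] ((566.92236328125, 329.8033142089844), (69.9663314819336, 91.33772277832031), 1.5293399095535278) 0.0111
[(0.74, array([0.5699, 0.3284, 0.0638]))] [(0.97, array([ 0.5656,  0.3301, -0.0017])), (0.96, array([ 0.4999,  0.0971, -0.0007]))]
```

View pics/w21.png

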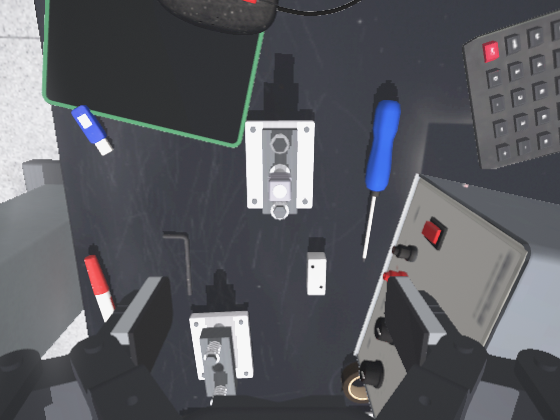

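View pics/s21.png

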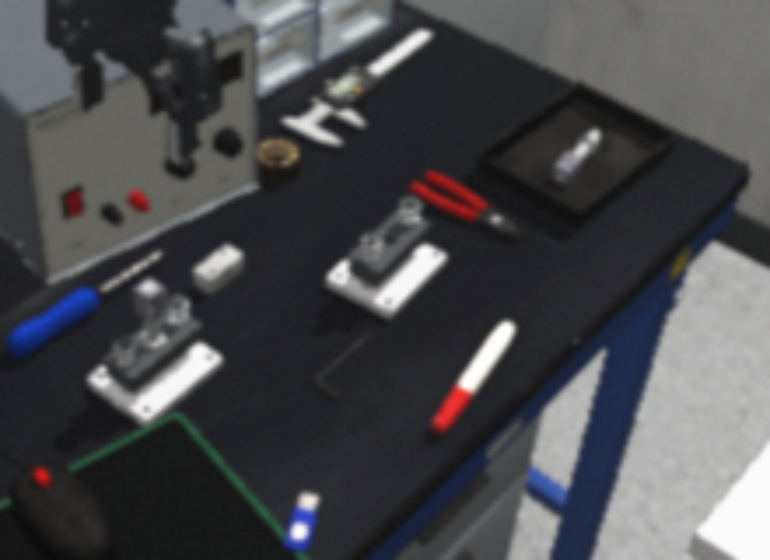

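The holding pin is back seated (grip top at 105 mm, nest at 43.2 mm, both as at the start). The reject lies in the tray at about (578,155), and the bystanders look where they were.

```bash
python3 -c "
from cell import env
print(env.finish_job())"
```

```text
the job is handed in; nothing more can be done
None
```

I pull-tested both pins and handed the job in at about 30 s of the 61 s allowed; no verdict is reported.

- **Loose pin:** this was the pin in the stand at about (0.50, 0.10). It slid out while its nest stayed down, with no more than 3.3 N of pull at the points I checked. It now lies flat near the middle of the black tray.
- **Holding pin:** this was the pin in the stand at about (0.567, 0.330). I raised its nest 6.0 mm by wrist depth at 12.8 N, which agrees with the stated spring rate. It stayed there for about 1.3 s, and I saw no lift above 6.0 mm. I then eased it down to its stop (nest back at 43.3 mm, slight downward force) before letting go.

**Last checks:** the nest was at 43.2 mm and the grip top at 105 mm, both the same as before the pull. The gripper is open and well clear, about 0.25 m up. The other items look unmoved in the pictures; I judged that by eye and did not measure it.

**What disagreed:**
- The scene and side cameras differed by about 5 mm, so I used the wrist camera for the grasps.
- While I held the second pin there was a side force of 5–8 N on the gripper, which the small sideways corrections did not remove.

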